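# Prop leg down and wheel frame held upright

## Robot

A 6-joint arm with a two-finger parallel gripper is mounted at the origin on the work surface. World frame = base frame: x ahead of the robot, y to its left, z up, the work surface at z = 0. Lengths are in m, angles in degrees, forces in N, time in s.
With the tool pointing down it reaches from about 0.25 to 0.725 m from the base axis. Payload 9.7 kg.
Tool frame: the origin (TCP) lies midway between the tips of the shut fingers; the grasp point (between the pads) lies 19 mm behind it (grip_point_offset is the distance from the TCP to the grasp point, in m); y points along the fingers, z is the direction in which the jaws open and shut, and the axes are right-handed (so a half turn about y gives the same grasp; the last joint's range is limited). The gripper opens to 85 mm and grips with 20 to 120 N. Pads are 22 mm wide; open, the fingers measure 114 mm over their backs; the gripper's body (76 mm by 85 mm) begins 54 mm behind the grasp point. The pads swing forward as they close: fully open they stand 13 mm farther back than shut.
Start: joints at [67.151, 4.979, 10.078, 95.1, 0, 90], TCP at [0.214, 0.507, 0.231] pointing down, gripper open.
Joint ranges: [-179.16, 179.16], [-48.56, 103.87], [-65.8, 70.77], [-126.05, 130.52], [-82.76, 87.17], [-180, 180]. Speed limits (degrees/s): [127.2, 127.2, 147.25, 180, 180, 180].

## Interface

Orientations are given as [roll, pitch, yaw] about the fixed x, y, z axes, in that order (R = Rz(yaw) Ry(pitch) Rx(roll)).
In Python, from workcell import get_obs, camera, job_done, grip_point_offset gives the robot as it stands.
- The arm moves only by the tool move_arm, never from a script. Its argument "deltas" is a list that holds one entry, the list of rows, each a list of 4 numbers: the shift along the tool's x, y, z in m, then the turn about the tool's y in degrees. A call has 1 to 5 rows; each row is the pose to reach, as a shift and turn from the pose commanded when the call began, along the tool's axes at that moment; what a row does not reach only later rows make up. A row lasts 1/10 s, in which the tool goes at most 50 mm and 8.59 degrees, less where a joint would pass 70% of its speed; a pose out of reach is approached as far as the arm can. A call with a gripper value outside its range is refused whole. "claw" is the finger opening in m, from 0 to 0.0854, set as the call begins (left out, the last holds). The fingers move at their own pace and stop on an object; "newtons" is the grip in N (left out, the last holds). Time passes only in rows, so rows that repeat a pose let the fingers close. It gives the time, the measured TCP pose, the force and the opening at its end, in the units of the state.
- get_obs(): the state, without advancing time (a new reading comes with each control period).
- camera(name): name is "side" or "top"; returns a dict with "color" (480x640x3 uint8, blue, green, red), "range_z" (480x640 float32, m along the optical axis (not along the pixel's ray), 0 where there is no reading), "fx", "fy", "cx", "cy" (pixels), "T" (4x4, takes a point from camera to world coordinates). Camera axes: x right, y down, z forward; pixel columns grow to the right and rows downward; lengths in m; the calibration is good to about 2 mm. A picture is of the moment at which its call begins.
- job_done(): hands the job in, once; it reports no verdict.
The state is a dict: "time": time; "q": joint angles; "qd": joint speeds; "joint_efforts": joint torques, N m; "ee_pos": TCP position; "tcp_rot": TCP orientation; "wrist_force": force on the tool from outside, world axes, zero at the start; "torque": the same for the moment, N m; "opening": finger opening in m.
Only numpy, scipy, OpenCV 4.12 (cv2) and the standard library are available. Lean on these libraries where they do the work, as an engineer would, in place of code of your own. Each camera call takes 0.05 s, during which the arm holds its last target. There are 200 camera calls.

## Task

The grinding disc has just been loaded on the hub of the tipping wheel stand, which leans over towards the robot. First close the hub's ball-ended cam lever by swinging it all the way down, then flip the kickstand on the other side of the frame down past its spring's dead centre until it snaps to its lower stop, and only then grip the frame by the sleeve on its top bar, bring it upright and hold it there. The frame tips back if let go, so the program finishes while still holding it with the frame upright; leave the jar, carton, spare disc and spanner where they are.

Things in the scene. Friction and masses are not known exactly. Their poses are not given: they have to be found in the camera images.
- stand_foot: The stand's fixed foot: painted plate 150 x 170 x 14 mm bolted to the bench (it does not move), with two lugs that carry the axle. Origin: centre of its underside, on the bench. Its x axis points away from the robot, square to the axle (yaw differs per start); y runs along the axle, to the left; z is up. The kickstand is on the frame's +y side, the cam lever on its -y side.
- axle (a point): Middle of the axle (along the foot's y axis) about which the frame tips, 45 mm above the bench.
- frame (a joint): Tip angle of the frame about the axle, rad: 0 = upright, negative = leaning to the foot's -x side (towards the robot), down to its rest stop at -0.38; other stop at +0.10. Top-heavy (0.7 to 1.05 kg) and nearly free: it falls back to -0.38 from any angle when let go; 1 to 4 N at the top grip keeps it up. The kickstand does not carry it when upright: its pad hangs a few mm off the bench.
- top_grip: Round rubber grip sleeve, 20 mm diameter, 84 mm long, on the bar across the top of the frame between the uprights, 215 mm from the axle and parallel to it. It turns freely on the bar, so the bar can swing in an unturned gripper. Origin: its centre, y along the bar (its x and z may be turned). Free space all round it, 45 mm or more.
- kickstand_pivot (a point): Pivot of the kickstand on the frame: 40 mm to +x, 66 mm to +y and 100 mm up from the axle's middle (in the frame's axes). It moves with the frame.
- kickstand_pad (a point): Centre of the rubber pad (30 x 12 x 22 mm) at the end of the kickstand, a straight round bar of 14 mm diameter, 134 mm from the pivot to here. It swings in a plane parallel to the frame's own plane.
- kickstand (a joint): Kickstand angle, rad: 0 = folded, pointing outwards (+y) and 40 degrees upwards in the frame's plane; grows as it swings outwards and down; 0.70 = straight out; 2.09 = lower stop, pointing down. A spring drives it from dead centre at about 0.9 to the stop on either side, with about 0.3 Nm (about 3 N pressed down 80 mm out from the pivot takes it over).
- cam_pivot (a point): Pivot of the cam lever on the frame: 32 mm to +x, 66 mm to -y and 120 mm up from the axle's middle (in the frame's axes). It moves with the frame.
- cam_ball (a point): Centre of the 24 mm ball at the end of the cam lever, a thin rod of 10 mm diameter, 100 mm from the pivot to here. It swings in a plane parallel to the frame's own plane.
- cam_lever (a joint): Cam lever angle, rad: 0 = wide open, pointing outwards (-y) and 40 degrees upwards in the frame's plane; grows as it swings outwards and down; 1.57 = closed at its stop, 50 degrees below straight out. Stiff (0.12 Nm): it stays where it is left. Starts between 0 and 0.35.
- paste_jar: Bystander: jar, 64 mm diameter, 75 mm tall; origin at the centre of its underside.
- carton: Bystander: small carton 90 x 130 x 60 mm; origin at the centre of its underside.
- spare_disc: Bystander: spare disc lying flat, 114 mm diameter, 12 mm thick, with a hole; origin at the centre of its underside.
- spanner: Bystander: spanner lying on the bench, along its own x axis; origin at its underside.
- hub (a point): Centre of the 114 mm dark disc on the hub, on the frame's -x side, 60 mm in front of its plane and 100 mm up from the axle. The frame is two aluminium uprights, 16 x 14 mm, 222 mm tall, 52 mm either side of the middle, joined by a cross plate at hub height; 150 mm wide over the lever pivots.

How it is judged:
By the outcome, as a careful person would: the job done as asked, in the order asked, and still so for the second after the job is handed in, while the arm keeps its last pose, push and grip.
It also fails if it takes over 59 s, if anything falls off the work surface, if the arm or the gripper's body presses on something with over 40 N, if the wrist force passes 120 N, or if a joint passes its speed limit or range.

## Working session

There is one attempt and no reset: what is moved stays moved. The work goes in short steps, Python scripts to look and compute and a tool call to move; the robot and the scene stay as the last step left them, time stands still between calls to the robot, and variables do not carry over. Pictures are saved under pics/ and viewed, about 8 in all and at most 12, crops included, and the job is handed in when it is done.

Besides the shell and the picture viewer there is one more tool, called after ">>>" as name(argument=value, ...) on one line, values as JSON. move_arm: Moves the arm, as the interface text tells. Its arguments: {"type":"object","properties":{"deltas":{"type":"array"},"claw":{"type":"number"},"newtons":{"type":"number"}},"required":["deltas"]}

```bash
mkdir -p pics; ls; python3 - <<'E'
from workcell import *
import cv2,numpy as np
o=get_obs();print(o, grip_point_offset)
for n in ("side","top"):
    c=camera(n);cv2.imwrite(f"pics/{n}0.png",c["color"]);np.savez(f"{n}0.npz",**c);print(n,c["fx"],c["fy"],c["cx"],c["cy"],c["T"].round(4).tolist())
E
```

```text
pics
{'time': 0.0, 'q': array([6.71490350e+01, 5.01006299e+00, 1.00338992e+01, 9.50998415e+01,
       1.88497770e-04, 9.00029190e+01]), 'qd': array([ 0.0072932 , -0.06942556,  0.09990776, -0.04833095, -0.03274793,
       -0.0656839 ]), 'joint_efforts': array([ 5.25747291e-04, -5.20387995e+01,  4.64803398e+01,  1.64916023e-02,
       -3.58636964e-05, -5.12796099e-07]), 'ee_pos': array([0.21349191, 0.50661766, 0.23058806]), 'tcp_rot': array([-9.00760053e+01,  1.84625479e-04, -2.28538842e+01]), 'wrist_force': array([-0.3341969 , -0.86127218,  0.03026169]), 'torque': array([-0.0097761 , -0.05620957, -0.034829  ]), 'opening': 0.08537290610743002} 0.0187
side 607.9411088319167 607.9411088319167 319.5807488768442 245.29087776973878 [[0.9236, -0.2811, 0.2608, 0.1746], [-0.3831, -0.6468, 0.6595, -0.8782], [-0.0167, -0.709, -0.705, 1.1332], [0.0, 0.0, 0.0, 1.0]]
top 458.5305341382122 458.5305341382122 323.71296523368153 235.58425906425586 [[-0.0095, -0.9838, 0.1792, 0.3305], [-0.9997, 0.0052, -0.0243, 0.0079], [0.0229, -0.1793, -0.9835, 1.3572], [0.0, 0.0, 0.0, 1.0]]
```

View pics/side0.png

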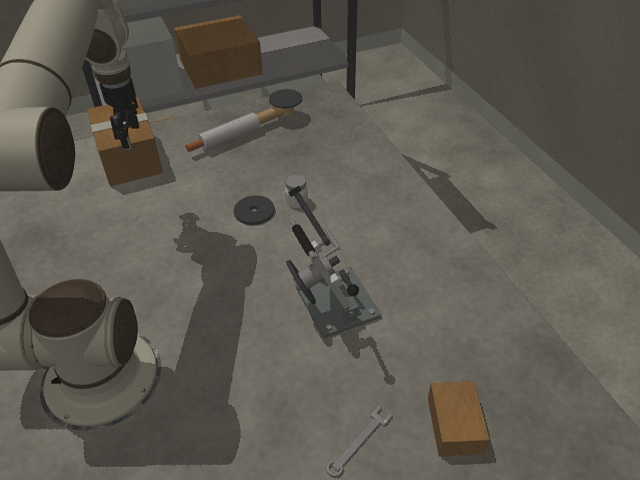

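View pics/top0.png

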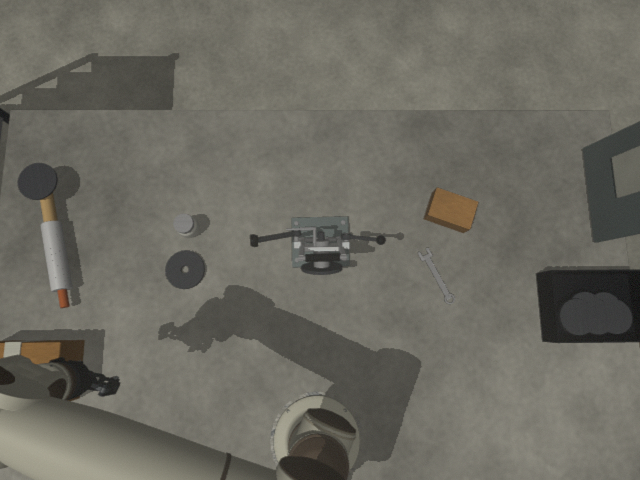

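Top view: the stand is at about (320,243), ball at (381,240), pad at (254,240). Side view: sleeve at (303,238), ball at (353,290), pad at (295,191). Next I'll measure these.

```bash
cat > h.py <<'E'
import numpy as np,cv2
def cloud(c):
    v,u=np.mgrid[:480,:640];z=c["range_z"]
    P=np.stack([(u-c["cx"])*z/c["fx"],(v-c["cy"])*z/c["fy"],z],-1)
    return P@c["T"][:3,:3].T+c["T"][:3,3]
E
python3 - <<'E'
import numpy as np,cv2
from h import *
im=np.full((520,800,3),255,np.uint8)
a=cv2.imread("pics/top0.png")[200:285,235:410];b=cv2.imread("pics/side0.png")[170:340,270:400]
a=cv2.resize(a,None,fx=2.3,fy=2.3,interpolation=2);b=cv2.resize(b,None,fx=3,fy=3,interpolation=2)
im[:a.shape[0],:a.shape[1]]=a;im[:b.shape[0],405:405+b.shape[1]]=b;im=np.clip(im*1.5,0,255).astype(np.uint8);cv2.imwrite("pics/crop0.png",im)
for n in("top","side"):
    c=dict(np.load(n+"0.npz"));P=cloud(c)
    box=(abs(P[...,0]-.5)<.25)&(abs(P[...,1])<.25)
    m=box&(abs(P[...,2]-.014)<.005)
    q=P[m];print(n,"plate n",m.sum(),cv2.minAreaRect((q[:,:2]*1000).astype(np.float32)), q[:,2].mean(), "z hist",np.histogram(P[box][:,2],np.arange(-.01,.3,.02))[0])
    for nm,(u,v) in dict(top=dict(ball=(381,240),pad=(254,240)),side=dict(ball=(353,290),pad=(295,191),sleeve=(303,238)))[n].items():
        print(nm,P[v-4:v+5:2,u-4:u+5:2].round(3).reshape(-1,3)[np.argsort(P[v-4:v+5:2,u-4:u+5:2,2].ravel())][::5].tolist(),c["color"][v,u])
E
```

```text
top plate n 1087 ((507.3031005859375, -1.9948272705078125), (192.6143035888672, 407.7705078125), 78.69657135009766) 0.013422773098713174 z hist [24481  1059    63    54    35    49   103   276   711   301   134   166
   262   214     0]
ball [[0.551, -0.21, -0.003], [0.551, -0.186, 0.0], [0.52, -0.169, 0.224], [0.524, -0.154, 0.227], [0.534, -0.164, 0.23]] [45 49 49]
pad [[0.577, 0.171, 0.001], [0.526, 0.144, 0.229], [0.53, 0.163, 0.234], [0.524, 0.148, 0.238], [0.529, 0.157, 0.241]] [45 49 50]
side plate n 2123 ((556.5466918945312, -16.724044799804688), (151.3794708251953, 172.24356079101562), 1.1427772045135498) 0.012919419371684232 z hist [29733  2034    82   111    54    74   203   480   626   368   164   246
   306   200     0]
ball [[0.531, -0.174, 0.213], [0.53, -0.175, 0.221], [0.535, -0.164, 0.225], [0.519, -0.159, 0.227], [0.524, -0.168, 0.228]] [34 34 37]
pad [[0.581, 0.352, 0.067], [0.525, 0.142, 0.227], [0.526, 0.144, 0.231], [0.52, 0.14, 0.236], [0.519, 0.151, 0.24]] [33 35 37]
sleeve [[0.576, 0.242, -0.005], [0.484, -0.026, 0.249], [0.472, -0.01, 0.251], [0.469, -0.029, 0.252], [0.473, -0.019, 0.253]] [34 35 36]
```

View pics/crop0.png

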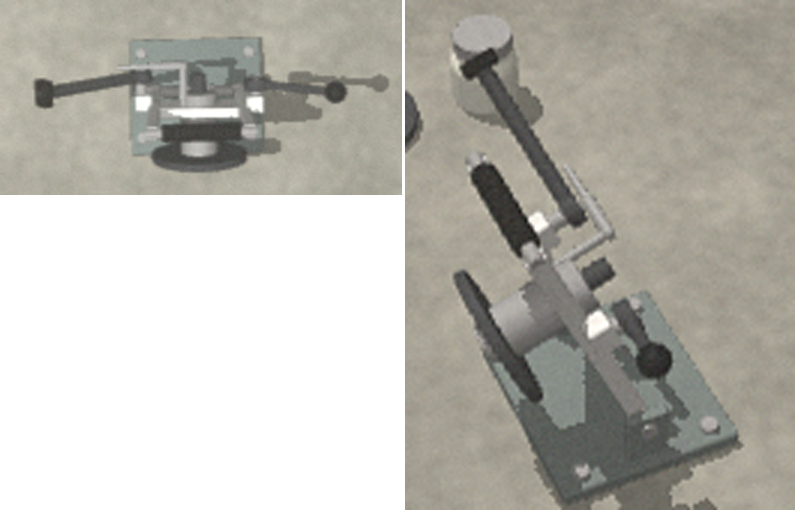

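The foot measures 151 x 172 mm with its centre at (0.5565, -0.0167) and a yaw of about 1.1°. The sleeve, ball and pad depths match the geometry at -0.38. I'll push both levers down with shut fingers, staying well above everything in transit.

```bash
cat >> h.py <<'E'
from scipy.spatial.transform import Rotation as Ro
F=np.array([.5565,-.0167,0]);YAW=1.14
def w(p,th=-.38):   # frame axes (m) -> world
    q=Ro.from_euler('y',th).apply(p)+[0,0,.045]
    return Ro.from_euler('z',YAW,degrees=True).apply(q)+F
def ball(a,th=-.38):
    e=np.radians(40)-a; return w([.032,-.066-.1*np.cos(e),.12+.1*np.sin(e)],th)
def kick(a,r=.134,th=-.38):
    e=np.radians(40)-a; return w([.04,.066+r*np.cos(e),.10+r*np.sin(e)],th)
def grip(th): return w([0,0,.215],th)
def delta(t,yaw=None,o=None):
    from workcell import get_obs
    o=o or get_obs();R=Ro.from_euler('xyz',o["tcp_rot"],degrees=True)
    d=R.inv().apply(np.array(t)-o["ee_pos"]); return d.round(4).tolist(), None if yaw is None else round(o["tcp_rot"][2]-yaw,1)
E
python3 - <<'E'
from h import *
for a in(0,.08,.3,.6,.9,1.2,1.4,1.57):print("ball",a,ball(a).round(4))
for a in(0,.7,.9,1.1,2.09):print("kick",a,kick(a).round(4),kick(a,.09).round(4))
for t in(-.38,-.25,-.12,0):print("grip",t,grip(t).round(4))
b=ball(.08)
print(delta([.214,.507,.33]),delta([.40,.15,.34],-89),delta([b[0],b[1]-.003,.34],-89))
E
```

```text
ball 0 [ 0.5207 -0.16    0.228 ]
ball 0.08 [ 0.5232 -0.1649  0.2221]
ball 0.3 [ 0.5305 -0.1754  0.2043]
ball 0.6 [ 0.5414 -0.1826  0.1774]
ball 0.9 [ 0.5524 -0.1808  0.1497]
ball 1.2 [ 0.5626 -0.1703  0.1236]
ball 1.4 [ 0.5685 -0.1589  0.1084]
ball 1.57 [ 0.5727 -0.1467  0.0972]
kick 0 [0.5213 0.1513 0.2327] [0.5324 0.1178 0.2064]
kick 0.7 [0.5527 0.1833 0.1525] [0.5535 0.1393 0.1525]
kick 0.9 [0.5626 0.1807 0.1278] [0.5602 0.1376 0.1359]
kick 1.1 [0.5722 0.173  0.104 ] [0.5666 0.1324 0.12  ]
kick 2.09 [0.6037 0.0741 0.0302] [0.5878 0.066  0.0705]
grip -0.38 [ 0.4768 -0.0183  0.2447]
grip -0.25 [ 0.5033 -0.0178  0.2533]
grip -0.12 [ 0.5308 -0.0172  0.2585]
grip 0 [ 0.5565 -0.0167  0.26  ]
([0.0003, -0.0993, 0.0004], None) ([0.3104, -0.109, -0.2564], np.float64(66.2)) ([0.5473, -0.1088, -0.5015], np.float64(66.2))
```

>>> move_arm(deltas=[[[0, -0.05, 0, 0], [0, -0.1, 0, 0], [0.03, -0.109, -0.025, 8], [0.06, -0.109, -0.05, 16], [0.09, -0.109, -0.075, 24]]], claw=0, newtons=40)

```text
time: 0.6
ee_pos: [0.2678, 0.402, 0.3403]
tcp_rot: [-90.0, -0.0, -47.1]
wrist_force: [0.8, -0.2, 0.1]
opening: 0.0123
```

```bash
python3 - <<'E'
from h import *
b=ball(.08)
print(delta([.42,.15,.34],-89),delta([b[0],b[1]-.003,.34],-89))
E
```

```text
([0.2882, 0.0003, -0.06], np.float64(41.9)) ([0.5914, 0.0003, -0.2007], np.float64(41.9))
```

>>> move_arm(deltas=[[[0.04, 0, -0.01, 8], [0.085, 0, -0.025, 16], [0.13, 0, -0.04, 24], [0.18, 0, -0.055, 32], [0.225, 0, -0.07, 42]]])

```text
time: 1.1
ee_pos: [0.3705, 0.1889, 0.3401]
tcp_rot: [-90.0, -0.0, -87.7]
wrist_force: [1.4, -0.1, 0.8]
opening: -0.0001
```

```bash
python3 - <<'E'
from h import *
b=ball(.08)
print(delta([b[0],b[1]-.003,.34],-89))
E
```

```text
([0.3626, 0.0001, 0.1385], np.float64(1.3))
```

>>> move_arm(deltas=[[[0.045, 0, 0.017, 1.3], [0.09, 0, 0.034, 1.3], [0.135, 0, 0.051, 1.3], [0.18, 0, 0.068, 1.3], [0.225, 0, 0.085, 1.3]]])

```text
time: 1.6
ee_pos: [0.4654, -0.0323, 0.3402]
tcp_rot: [-90.0, 0.0, -88.8]
wrist_force: [0.9, 1.0, 0.2]
opening: 0.0003
```

>>> move_arm(deltas=[[[0.045, 0, 0.017, 0], [0.09, 0, 0.034, 0], [0.138, 0, 0.053, 0], [0.138, 0.03, 0.053, 0], [0.138, 0.07, 0.053, 0]]])

```text
time: 2.1
ee_pos: [0.5224, -0.1691, 0.2696]
tcp_rot: [-89.9, -0.0, -88.9]
wrist_force: [0.9, 1.3, 0.4]
opening: 0.0003
```

```bash
python3 - <<'E'
from h import *
from workcell import camera
b=ball(.08)
print(delta([b[0],b[1]-.003,b[2]+.012]))
a=camera("side")["color"][150:340,240:430];t=camera("top")["color"][190:290,300:430]
a=cv2.resize(a,None,fx=2.1,fy=2.1);t=cv2.resize(t,(399,307))
cv2.imwrite("pics/p1.png",np.clip(1.5*np.hstack([a,cv2.copyMakeBorder(t,0,a.shape[0]-307,0,0,0)]),0,255).astype(np.uint8))
E
```

```text
([-0.0012, 0.0355, 0.0007], None)
```

View pics/p1.png

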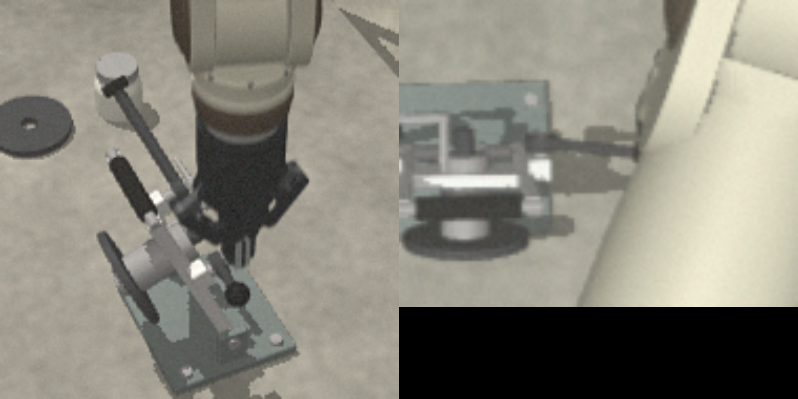

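The side view shows the shut tips at (240,250), right above the ball at (238,293). I'll push down along its arc.

>>> move_arm(deltas=[[[0, 0.03, 0, 0], [0.003, 0.04, 0.003, 0], [0.01, 0.053, 0.008, 0], [0.014, 0.066, 0.013, 0], [0.017, 0.08, 0.019, 0]]])

```text
time: 2.7
ee_pos: [0.5416, -0.1844, 0.1906]
tcp_rot: [-89.9, -0.1, -88.8]
wrist_force: [0.6, -1.6, 1.7]
opening: -0.0002
```

```bash
python3 - <<'E'
from h import *
for a in(.75,.9,1.05,1.2,1.3,1.4,1.5,1.57):
  b=ball(a);print(a,delta(b+[0,-.005,.012]))
E
```

```text
0.75 ([0.0035, 0.0152, 0.0052], None)
0.9 ([0.0016, 0.029, 0.0107], None)
1.05 ([-0.0025, 0.0424, 0.016], None)
1.2 ([-0.0088, 0.055, 0.021], None)
1.3 ([-0.014, 0.0629, 0.0242], None)
1.4 ([-0.0201, 0.0703, 0.0271], None)
1.5 ([-0.0269, 0.0771, 0.0298], None)
1.57 ([-0.0321, 0.0815, 0.0316], None)
```

>>> move_arm(deltas=[[[0.003, 0.015, 0.005, 0], [0.002, 0.029, 0.011, 0], [-0.002, 0.042, 0.016, 0], [-0.008, 0.055, 0.021, 0], [-0.013, 0.063, 0.024, 0]]])

```text
time: 3.2
ee_pos: [0.5643, -0.1692, 0.1256]
tcp_rot: [-90.1, 0.0, -88.7]
wrist_force: [-0.4, -0.5, 1.9]
opening: 0.0002
```

```bash
python3 - <<'E'
from h import *
for a in(1.4,1.5,1.57):
  b=ball(a);print(a,delta(b+[0,-.005,.012]))
E
```

```text
1.4 ([-0.0052, 0.0053, 0.0043], None)
1.5 ([-0.012, 0.0121, 0.0071], None)
1.57 ([-0.0172, 0.0164, 0.0088], None)
```

>>> move_arm(deltas=[[[-0.005, 0.007, 0.004, 0], [-0.011, 0.014, 0.006, 0], [-0.016, 0.018, 0.008, 0], [-0.017, 0.02, 0.009, 0], [-0.017, 0.021, 0.009, 0]]])

```text
time: 3.7
ee_pos: [0.5731, -0.153, 0.1079]
tcp_rot: [-89.9, -0.1, -88.7]
wrist_force: [-5.9, -1.6, 13.1]
opening: -0.0
```

```bash
python3 - <<'E'
from h import *
from workcell import camera,get_obs
o=get_obs();print(o["ee_pos"],o["wrist_force"],ball(1.57))
a=camera("side");P=cloud(a);a=a["color"][170:340,260:430]
cv2.imwrite("pics/p2.png",np.clip(1.5*cv2.resize(a,(595,595)),0,255).astype(np.uint8))
E
```

```text
[ 0.57313131 -0.15300943  0.10791879] [-5.89800274 -1.63759391 13.14801711] [ 0.57269245 -0.14674333  0.09721693]
```

View pics/p2.png

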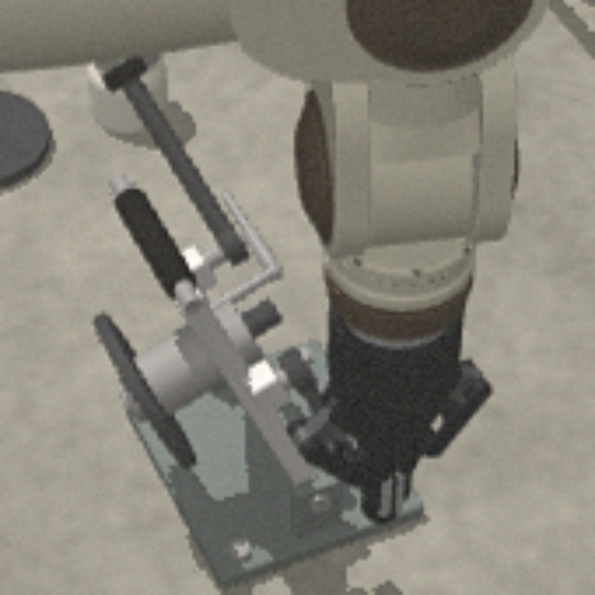

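The force jumped from 2 to 13 N with the tip at the predicted stop height, so the lever is on its stop. The tips, at about (385,505) in the crop, hide the ball. I'll lift clear and check it.

>>> move_arm(deltas=[[[0.004, -0.02, 0, 0], [0.006, -0.065, 0, 0], [0.006, -0.115, 0, 0], [0.006, -0.165, 0, 0], [0.006, -0.215, 0, 0]]])

```text
time: 4.25
ee_pos: [0.5725, -0.1585, 0.3236]
tcp_rot: [-90.0, -0.0, -88.7]
wrist_force: [0.6, -1.0, 0.7]
opening: -0.0002
```

```bash
python3 - <<'E'
from h import *
from workcell import camera,get_obs
for n in("side",):
    c=camera(n);P=cloud(c)
    cv2.imwrite("pics/p3.png",np.clip(1.5*cv2.resize(c["color"][170:360,260:450],(570,570)),0,255).astype(np.uint8))
    m=(np.linalg.norm(P-ball(1.57),axis=-1)<.022)&(P[...,2]>.06);print(n,m.sum(),np.median(P[m],0) if m.any() else 0, ball(1.57))
    g=(np.linalg.norm(P-grip(-.38),axis=-1)<.05)&(c["color"].max(-1)<60);print(g.sum(),np.median(P[g],0))
print(delta([.47,-.02,.33]),delta([.53,.125,.28]))
E
```

```text
side 114 [ 0.56995582 -0.14819027  0.10289836] [ 0.57269245 -0.14674333  0.09721693]
280 [ 0.47468308 -0.02105699  0.2511342 ]
([-0.141, 0.0014, -0.1003], None) ([-0.2848, 0.0516, -0.0377], None)
```

View pics/p3.png

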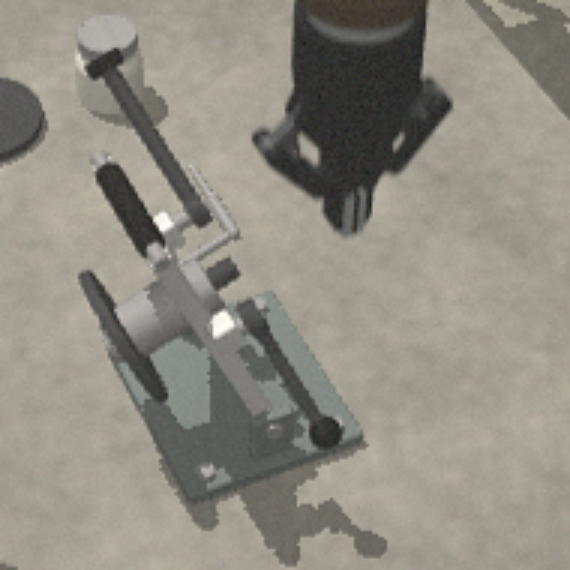

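The ball is at (325,432) in the crop and measures (0.570, -0.148, 0.103) on its near surface, so the lever is fully closed. Next is the kickstand, pushed about 90 mm out from its pivot.

>>> move_arm(deltas=[[[-0.045, -0.005, -0.006, 0], [-0.092, -0.005, -0.012, 0], [-0.139, -0.005, -0.019, 0], [-0.186, -0.005, -0.026, 0], [-0.233, -0.005, -0.033, 0]]])

```text
time: 4.8
ee_pos: [0.5341, 0.0752, 0.3265]
tcp_rot: [-90.0, 0.0, -88.8]
wrist_force: [1.2, -0.0, -0.8]
opening: -0.0
```

```bash
python3 - <<'E'
from h import *
for a in(-.05,.15,.35,.55,.7,.85,1.0,1.1,1.2):
  e=np.radians(40)-a; r=.085/np.cos(e) ; b=kick(a,min(r,.11));print(a,b.round(3),delta(b+[0,0,.01]))
E
```

```text
-0.05 [0.526 0.129 0.222] ([-0.0542, 0.0943, -0.0071], None)
0.15 [0.534 0.134 0.201] ([-0.0586, 0.1156, 0.0014], None)
0.35 [0.542 0.134 0.181] ([-0.0586, 0.1352, 0.0092], None)
0.55 [0.549 0.134 0.164] ([-0.0586, 0.152, 0.0159], None)
0.7 [0.554 0.134 0.153] ([-0.0585, 0.164, 0.0206], None)
0.85 [0.558 0.134 0.141] ([-0.0585, 0.1759, 0.0254], None)
1.0 [0.563 0.134 0.128] ([-0.0585, 0.1884, 0.0304], None)
1.1 [0.567 0.135 0.119] ([-0.0585, 0.1974, 0.034], None)
1.2 [0.571 0.135 0.109] ([-0.0585, 0.2071, 0.0379], None)
```

>>> move_arm(deltas=[[[-0.045, 0, -0.003, 0], [-0.058, 0.035, -0.003, 0], [-0.058, 0.07, -0.003, 0], [-0.058, 0.095, -0.003, 0], [-0.058, 0.115, 0.001, 0]]])

```text
time: 5.3
ee_pos: [0.534, 0.1318, 0.2102]
tcp_rot: [-90.0, 0.0, -88.7]
wrist_force: [1.3, 0.2, 4.6]
opening: -0.0002
```

```bash
python3 - <<'E'
from h import *
for a in(.35,.55,.7,.85,1.0,1.1,1.2):
  e=np.radians(40)-a; r=.085/np.cos(e) ; b=kick(a,min(r,.11));print(a,delta(b+[0,0,.008]))
E
```

```text
0.35 ([-0.002, 0.0208, 0.0082], None)
0.55 ([-0.002, 0.0377, 0.0149], None)
0.7 ([-0.002, 0.0496, 0.0197], None)
0.85 ([-0.002, 0.0615, 0.0245], None)
1.0 ([-0.0019, 0.074, 0.0295], None)
1.1 ([-0.0019, 0.083, 0.033], None)
1.2 ([-0.0019, 0.0928, 0.0369], None)
```

Contact is at 4.6 N. I'll carry on down.

>>> move_arm(deltas=[[[-0.001, 0.015, 0.006, 0], [-0.001, 0.03, 0.012, 0], [-0.001, 0.045, 0.018, 0], [-0.001, 0.06, 0.024, 0], [-0.001, 0.075, 0.03, 0]]])

```text
time: 5.8
ee_pos: [0.5652, 0.1328, 0.1349]
tcp_rot: [-90.0, -0.0, -88.8]
wrist_force: [-0.4, -0.1, -0.8]
opening: -0.0
```

>>> move_arm(deltas=[[[0, 0.009, 0.004, 0], [0, 0.018, 0.007, 0], [0, 0.018, 0.007, 0], [0, 0.018, 0.007, 0]]])

```text
time: 6.2
ee_pos: [0.5716, 0.1331, 0.1185]
tcp_rot: [-90.0, -0.0, -88.7]
wrist_force: [0.1, -0.0, 0.0]
opening: 0.0002
```

```bash
python3 - <<'E'
from h import *
from workcell import camera,get_obs
c=camera("side");P=cloud(c)
cv2.imwrite("pics/p4.png",np.clip(1.5*cv2.resize(c["color"][150:360,230:440],(570,570)),0,255).astype(np.uint8))
E
```

```text
(no output)
```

View pics/p4.png

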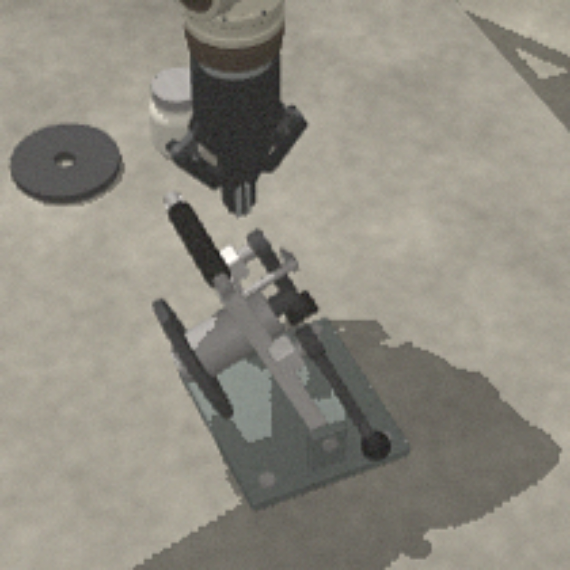

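The kickstand has left the tips and seems to hang down from about (258,240) in the crop. I'll lift, confirm by depth, then go over the sleeve.

>>> move_arm(deltas=[[[0, -0.05, 0, 0], [0, -0.1, 0, 0], [0, -0.15, 0, 0], [0, -0.2, 0, 0], [0.03, -0.21, -0.02, 0]]], claw=0.045)

```text
time: 6.75
ee_pos: [0.5551, 0.1048, 0.3352]
tcp_rot: [-89.4, 0.1, -88.6]
wrist_force: [0.1, -0.9, -0.5]
opening: 0.0452
```

```bash
python3 - <<'E'
from h import *
from workcell import camera,get_obs
for n in("side","top"):
    c=camera(n);P=cloud(c)
    for nm,t in(("pad",kick(2.09)),("bar",kick(2.09,.08)),("pad_up",kick(0)),("ball",ball(1.57))):
        m=(np.linalg.norm(P-t,axis=-1)<.022)&(c["color"].max(-1)<75);print(n,nm,m.sum(),np.median(P[m],0).round(3) if m.any() else 0,t.round(3))
g=grip(-.38);print(delta([g[0],g[1],.325],-88.86),delta([g[0],g[1],.226],-88.86))
E
```

```text
side pad 85 [0.606 0.068 0.033] [0.604 0.074 0.03 ]
side bar 29 [0.584 0.059 0.087] [0.584 0.064 0.08 ]
side pad_up 0 0 [0.521 0.151 0.233]
side ball 116 [ 0.57  -0.148  0.104] [ 0.573 -0.147  0.097]
top pad 0 0 [0.604 0.074 0.03 ]
top bar 0 0 [0.584 0.064 0.08 ]
top pad_up 0 0 [0.521 0.151 0.233]
top ball 51 [ 0.573 -0.144  0.105] [ 0.573 -0.147  0.097]
([0.1178, 0.0077, -0.0777], np.float64(0.1)) ([0.1178, 0.1067, -0.0784], np.float64(0.1))
```

The kickstand is on its lower stop, with the pad measured at (0.606, 0.068, 0.033). Now the sleeve.

>>> move_arm(deltas=[[[0.04, 0, -0.025, 0], [0.08, 0, -0.05, 0], [0.12, 0, -0.075, 0], [0.12, 0, -0.075, 0], [0.12, 0, -0.075, 0]]])

```text
time: 7.35
ee_pos: [0.4795, -0.0194, 0.3288]
tcp_rot: [-89.9, 0.0, -88.9]
wrist_force: [-0.6, 0.5, -0.6]
opening: 0.0451
```

```bash
python3 - <<'E'
from h import *
from workcell import camera,get_obs
for n in("side","top"):
    c=camera(n);P=cloud(c)
    m=(np.linalg.norm(P-grip(-.38),axis=-1)<.045)&(c["color"].max(-1)<75);q=P[m];print(n,m.sum(),np.median(q,0).round(4) if m.any() else 0,q.min(0) if m.any() else 0,q.max(0) if m.any() else 0)
g=grip(-.38);print(g,delta([g[0],g[1],.226],-88.86))
E
```

```text
side 291 [ 0.4749 -0.0219  0.2507] [ 0.46685155 -0.06278151  0.23553113] [0.48782864 0.02553023 0.25720756]
top 0 0 0 0
[ 0.47676788 -0.01828662  0.2446629 ] ([-0.0001, 0.1022, -0.0035], np.float64(0.1))
```

Sleeve range is x 0.467 to 0.488, so its centre at x≈0.477 and z≈0.245 agrees with the model. Descending, then closing.

>>> move_arm(deltas=[[[0, 0.03, -0.003, 0], [0, 0.06, -0.003, 0], [0, 0.085, -0.003, 0], [0, 0.102, -0.003, 0], [0, 0.102, -0.003, 0]]])

```text
time: 7.95
ee_pos: [0.4764, -0.0178, 0.2236]
tcp_rot: [-90.3, 0.0, -88.6]
wrist_force: [0.0, -0.1, -0.1]
opening: 0.0448
```

>>> move_arm(deltas=[[[0, 0, 0, 0], [0, 0, 0, 0], [0, 0, 0, 0], [0, 0, 0, 0], [0, 0, 0, 0]]], claw=0, newtons=40)

```text
time: 8.45
ee_pos: [0.4791, -0.0184, 0.2277]
tcp_rot: [-89.7, 0.0, -88.7]
wrist_force: [9.3, 2.2, -2.7]
opening: 0.0189
```

```bash
python3 - <<'E'
from h import *
from workcell import get_obs
g=grip(-.38);o=get_obs();off=o["ee_pos"]-g;print(o["opening"],o["wrist_force"],off)
for t in(-.33,-.28,-.23,-.18,-.13,-.09,-.05,-.02,0,.01):print(t,delta(grip(t)+off,None,o))
E
```

```text
0.018942432496418006 [ 9.25819674  2.19453158 -2.70013772] [ 2.30313869e-03 -7.86127763e-05 -1.70049228e-02]
-0.33 ([0.0, -0.0037, 0.0101], None)
-0.28 ([0.0, -0.0069, 0.0204], None)
-0.23 ([0.0001, -0.0095, 0.0308], None)
-0.18 ([0.0001, -0.0117, 0.0413], None)
-0.13 ([0.0001, -0.0133, 0.0519], None)
-0.09 ([0.0001, -0.0142, 0.0605], None)
-0.05 ([0.0002, -0.0147, 0.0691], None)
-0.02 ([0.0002, -0.0149, 0.0755], None)
0 ([0.0002, -0.0149, 0.0798], None)
0.01 ([0.0002, -0.0149, 0.082], None)
```

The sleeve is held at 19 mm opening. Tipping up along the arc.

>>> move_arm(deltas=[[[0, -0.003, 0.008, 0], [0, -0.006, 0.017, 0], [0, -0.0085, 0.027, 0], [0, -0.0105, 0.036, 0], [0, -0.012, 0.044, 0]]])

```text
time: 8.95
ee_pos: [0.5221, -0.0177, 0.2397]
tcp_rot: [-89.9, 0.0, -88.7]
wrist_force: [-2.5, 4.5, 6.2]
opening: 0.019
```

>>> move_arm(deltas=[[[0, -0.0012, 0.008, 0], [0, -0.002, 0.016, 0], [0, -0.0027, 0.024, 0], [0, -0.003, 0.031, 0], [0, -0.003, 0.036, 0]]])

```text
time: 9.45
ee_pos: [0.5585, -0.0171, 0.2429]
tcp_rot: [-89.8, -0.0, -88.7]
wrist_force: [-0.5, 2.6, 7.5]
opening: 0.0186
```

>>> move_arm(deltas=[[[0, 0, 0, 0], [0, 0, 0, 0], [0, 0, 0, 0], [0, 0, 0, 0], [0, 0, 0, 0]]])

```text
time: 9.95
ee_pos: [0.5582, -0.0171, 0.2429]
tcp_rot: [-89.8, -0.0, -88.7]
wrist_force: [-0.3, 3.1, 7.3]
opening: 0.0185
```

```bash
python3 - <<'E'
from h import *
from workcell import camera,get_obs
c=camera("side");P=cloud(c);o=get_obs();print(o["ee_pos"],o["wrist_force"],o["opening"],grip(0))
cv2.imwrite("pics/p5.png",np.clip(1.5*cv2.resize(c["color"][150:360,230:440],(570,570)),0,255).astype(np.uint8))
for n in("side",):
    for nm,f in(("pad",lambda t:kick(2.09,.134,t)),("ball",lambda t:ball(1.57,t))):
      t=f(0);m=(np.linalg.norm(P-t,axis=-1)<.025)&(c["color"].max(-1)<75);print(n,nm,m.sum(),np.median(P[m],0).round(4) if m.any() else 0,t.round(4))
# disc plane, near x=-.06
L=Ro.from_euler('z',-YAW,degrees=True).apply(P.reshape(-1,3)-F)-[0,0,.045]
d=L[(abs(L[:,0]+.065)<.04)&(abs(L[:,1])<.065)&(L[:,2]>.05)&(L[:,2]<.16)&(c["color"].max(-1)<75).ravel()]
print(len(d)); n=np.linalg.svd(d-d.mean(0))[2][2];n*=np.sign(n[0]);print("disc",d.mean(0),"normal",n)
E
```

```text
[ 0.55813416 -0.01714006  0.24290943] [-0.42017831  2.4858516   7.05939157] 0.018660350079067002 [ 0.5565 -0.0167  0.26  ]
side pad 5 [0.5851 0.0643 0.0124] [0.5947 0.0739 0.0131]
side ball 118 [ 0.5892 -0.1472  0.0964] [ 0.5911 -0.1464  0.0884]
664
disc [-0.0587963  -0.01230594  0.11326645] normal [ 0.99860293  0.05033234 -0.0160884 ]
```

View pics/p5.png

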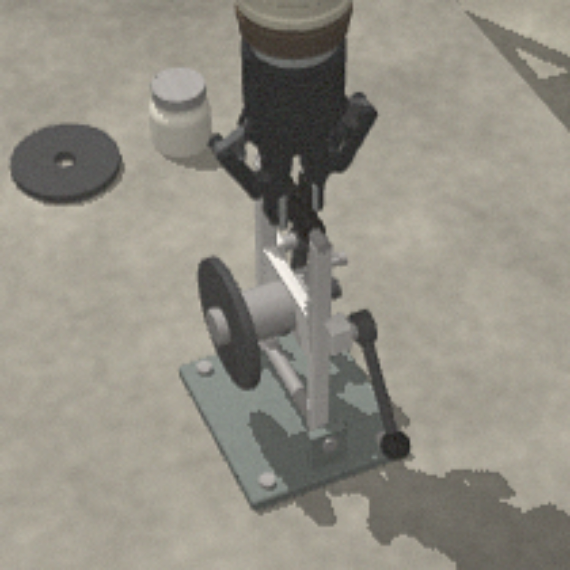

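The frame is upright in the picture and the lever is closed, with the ball at (396,445). One last check that the kickstand is still down, then I'll hand in.

```bash
python3 - <<'E'
from h import *
from workcell import *
for n in("side","top"):
    c=camera(n);P=cloud(c)
    for nm,t in(("pad",kick(2.09,.134,0)),("bar60",kick(2.09,.06,0)),("bar100",kick(2.09,.1,0)),("folded",kick(0,.12,0)),("mid",kick(.9,.12,0))):
        m=(np.linalg.norm(P-t,axis=-1)<.02);print(n,nm,m.sum(),np.median(P[m],0).round(3) if m.any() else 0,t.round(3))
o=get_obs();print(o["time"],o["ee_pos"],o["opening"],o["wrist_force"])
print(job_done())
E
```

```text
side pad 16 [0.587 0.062 0.012] [0.595 0.074 0.013]
side bar60 2 [0.589 0.058 0.104] [0.595 0.061 0.086]
side bar100 0 0 [0.595 0.068 0.047]
side folded 0 0 [0.593 0.142 0.222]
side mid 0 0 [0.593 0.168 0.121]
top pad 56 [0.589 0.079 0.017] [0.595 0.074 0.013]
top bar60 12 [0.593 0.068 0.09 ] [0.595 0.061 0.086]
top bar100 15 [0.593 0.074 0.049] [0.595 0.068 0.047]
top folded 0 0 [0.593 0.142 0.222]
top mid 0 0 [0.593 0.168 0.121]
10.1 [ 0.55812885 -0.01714898  0.24292389] 0.018759546522362464 [-0.97129811  2.26428117  7.31013649]
the job is handed in; nothing more can be done
None
```

I did the three steps in the order asked and handed the job in at 10.1 s, still gripping the sleeve with the frame upright.

- **Cam lever:** I pushed its ball down with shut fingers until the force rose from 2 to 13 N. The camera then showed the ball within a few mm of its closed position.
- **Kickstand:** I pressed the bar about 90 mm out from its pivot until it snapped away from the fingers. The pad was then measured at its lower stop. With the frame upright, the top view still showed the bar and pad down, and nothing at the folded or middle positions.
- **Frame:** I gripped the sleeve (opening about 19 mm, 40 N set) and swung it up along its arc. By the gripper position the tip angle is about +0.01 rad. A plane fitted to the disc gave about +0.016 rad, which is noisier but agrees with near-upright.

At the end the wrist carried about 7 N vertically. In the last side view few pixels of the kickstand were visible, so that check rests mainly on the top view. The arm passed well clear of the jar, carton, spare disc and spanner, but I did not measure their positions again.

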